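Take a cast puppet leg out of its mould and lay it against the stop board's fence

ROBOT

A 6-joint arm with a two-finger parallel gripper is mounted at the origin on the work surface. World frame = base frame: x ahead of the robot, y to its left, z up, the work surface at z = 0. Lengths are in m, angles in rad, forces in N, time in s.
With the tool pointing down it reaches from about 0.35 to 0.775 m from the base axis. Payload 5.5 kg.
Tool frame: the origin (TCP) lies where the fingers leave the gripper's body, on its centre line; the fingertips stand 73 mm ahead of it and the grasp point (between the pads) lies 54 mm ahead of it; z points along the fingers, y is the direction in which the jaws open and shut (so a half turn about z gives the same grasp; the last joint's range is limited). The gripper opens to 85 mm and grips with 20 to 120 N. Pads are 22 mm wide; open, the fingers measure 114 mm over their backs; the gripper's body (76 mm by 85 mm) begins 54 mm behind the grasp point. The pads swing forward as they close: fully open they stand 13 mm farther back than shut.
Start: joints at [1.077, 0.313, 0.046, 1.304, 0, 1.431], TCP at [0.199, 0.539, 0.304] pointing down, gripper open.
Joint ranges: [-2.76, 2.76], [-0.86, 1.69], [-1.03, 1.26], [-2.2, 2.34], [-1.47, 1.5], [-3.14, 3.14]. Speed limits (rad/s): [2.57, 2.57, 3.14, 3.14, 3.14, 3.14].

INTERFACE

Orientations are given as a unit quaternion [w, x, y, z].
In Python, from workcell import env, read_camera, job, cut_out gives the robot as it stands.
- The arm moves only by the tool servo_tool, never from a script. Its argument "deltas" is a list of rows, each an object of numbers: "dx", "dy", "dz": the shift along the world's x, y, z in mm; "rx", "ry", "rz": the turn, a rotation vector about the world's x, y, z in rad; "fingers": the closure, from -1 (fully open) to 1 (shut). A call has 1 to 8 rows; each row shifts and turns the commanded pose from where the row before left it; what a row does not reach is not made up. A row lasts 1/10 s, in which the tool goes at most 50 mm and 8.59 degrees, less where a joint would pass 70% of its speed; a pose out of reach is approached as far as the arm can. A call is refused whole if a number of a shift passes 50 or a number of a turn 0.15, either way. A call with a gripper value outside its range is refused whole. The fingers move at their own pace and stop on an object; "newtons" is the grip in N (left out, the last holds). Time passes only in rows, so rows that do not move let the fingers close. It gives the time, the measured TCP pose, the force and the opening at its end, in the units of the state.
- env.get_state(): the state, without advancing time (a new reading comes with each control period).
- read_camera(name): name is "scene" or "top" or "wrist"; returns a dict with "img" (420x560x3 uint8, red, green, blue), "intrinsics" (3x3 intrinsics, pixels), "extrinsics" (4x4, takes a point from camera to world coordinates); the wrist camera has in their place "hand_eye" (4x4, takes a point from camera to tool coordinates, whose origin is the TCP and whose axes are the flange's). Camera axes: x right, y down, z forward; pixel columns grow to the right and rows downward; lengths in m; the calibration is good to about 2 mm. The wrist camera is an equidistant fisheye: a pixel r from the principal point sees the ray r / f radians off the axis. A picture is of the moment at which its call begins: read the wrist's pose just before it. There is no depth.
- job.hand_in(): hands the job in, once; it reports no verdict.
Trained networks look in the newest picture that a camera, given by its name, has taken for a name from the list of things; names that differ only in an ending like _2 or _b are one class to them, and where a whole thing is asked for, a point or a joint stands for the part that bears it (a point fixed in the world has none). Each returns a list of dicts, best first, with "confidence" (0 to 1); they miss things now and then, are a little off and sometimes report something else, mostly with a low value. They report only what shows in the picture. A call takes as long as a camera call. They do not tell look-alikes from the thing itself.
- cut_out(target, camera): "region" (420x560 bool, what is visible of it) and "extent" ([left, top, right, bottom] in pixels, round what is visible of it).
The state is a dict: "clock": time; "joint_pos": joint angles; "qvel": joint speeds; "tau": joint torques, N m; "tcp_pos": TCP position; "orientation": TCP orientation; "wrist_force": force on the tool from outside, world axes, zero at the start; "ft_torque": the same for the moment, N m; "finger_gap": finger opening in m.
Only numpy, scipy, OpenCV 4.12 (cv2) and the standard library are available. Lean on these libraries where they do the work, as an engineer would, in place of code of your own. Each camera call takes 0.05 s, during which the arm holds its last target. There are 200 camera calls.

TASK

Bring the mould's ejector lever upright, and not well past it, so that the cast puppet leg rises part-way out of its cavity; then lift the leg out and, without dropping it, lay it flat on the stop board with its long straight back edge snug along the fence. Lay the lever all the way back down to its rest, let go of everything, and leave the other things on the bench where they are.

Things in the scene. Friction and masses are not known exactly. Their poses are not given: they have to be found in the camera images.
- mould: Aluminium open mould on a grey stand, fixed to the bench. Origin on the bench under the middle of its face; x away from the robot at yaw 0, y left, z up. The face (125 mm along the slope, 190 mm along y) is tilted 35 degrees about y: outward normal (-0.574, 0, 0.819), uphill direction (0.819, 0, 0.574) in this frame.
- mould_face (a point): Middle of the mould's face, over the calf of the leg (mould frame: 0, 0, 100 mm). The face reaches 75 mm downhill and 50 mm uphill of it. The leg-shaped cavity is 32 mm deep, 2 mm of play all round. Straight out of it is along the face normal. The leg starts flush with the face, too low to grip; the lever's ejector plate in the floor raises it.
- lever (a joint): Lever angle, rad. 0 = rest, leaning 0.70 from vertical to the mould's -x, on a stop; 0.70 = upright; end 1.30. Grows as the knob goes to +x; stays where left (3 N at the knob moves it). Past 0.18 it raises the leg 38 mm per rad along the face normal: upright = 20 mm, so the leg's upper 20 mm stands out to be gripped across its 36 mm width. Much past upright the leg may slide off.
- lever_hinge (a point): Hinge of the ejector lever, 50 mm above the bench at the mould's -y end (mould frame: 30, -150, 50 mm). The lever turns about the mould's y axis.
- lever_knob (a point): Centre of the black drum-shaped knob, 32 mm across and 28 mm wide between its flat ends, which face the mould's +y and -y, at the end of the 12 mm thick steel lever, 120 mm from the hinge. Room for a finger beside both flat ends.
- leg: Cream cast-resin puppet leg with boot, 148 mm long, 32 thick, 0.15 to 0.31 kg. Origin in its flat lower face (down in the cavity); z thickness, y towards the boot. Calf: x -18 to 18, y -50 to 70 mm. Toe: x -48 to -18, y 34 to 70. Knee tongue 16 wide, 20 thick, y -78 to -50. Straight back edge: x = +18. Mass centre x -5, y 12. In the mould x points uphill, y along its y, z along the face normal.
- leg_knee_corner (a point): Point on the leg's lower back edge near the knee: leg frame (18, -45, 0) mm.
- leg_heel_corner (a point): Point on the leg's lower back edge near the heel: leg frame (18, 65, 0) mm.
- stop_board: Plywood board lying on the bench and fixed, 180 mm (x) by 240 mm (y), top 18 mm above the bench, with a dark wooden fence along its far (+x) edge, 30 mm wide, 240 mm long, standing 18 mm above the board. Origin on the bench under its middle; x points towards the fence, y along it, z up.
- fence_foot (a point): Middle of the fence's foot line on the board: where the fence's robot-side face meets the board's top (board frame: 60, 0, 18 mm). The fence face looks to the board's -x.
- glue: Bystander: glue bottle, 52 mm across, 130 mm tall; origin under its middle. Leave alone.
- paint_jar: Bystander: jar, 56 mm across, 65 mm tall; origin under its middle. Leave alone.
- varnish_can: Bystander: can, 70 mm across, 90 mm tall; origin under its middle. Leave alone.
- screwdriver: Bystander: red-handled screwdriver, about 200 mm long, lying across in front of the robot; origin under its middle. Leave alone.
- spool: Bystander: wooden thread spool, 44 mm across, 50 mm tall; origin under its middle. Leave alone.
Mind the look-alikes: they are no part of the job. What is meant by the leg is not pink, and is the larger of those in its own colour.

How it is judged:
On the way, in this order (a step that is already met when the one before it is completed fails the run):
1. the lever stands upright (within about 8 degrees) (value of joint lever between 0.56 and 0.84 rad), for 0.2 s.
2. the leg is lifted clear out of its cavity in the fingers (z of leg in the frame of mould above 0.12 m and contact force between the fingers and leg above 1 N), for 0.1 s.
At the end, for the whole second after the job is handed in: The leg lies flat on the stop board (within 4 mm of its top, upper face up), at rest, both ends of its straight back edge within 4 mm of the fence and within the fence's length; the lever is back at rest (under 0.1 rad) (x of leg_knee_corner in the frame of fence_foot between -0.004 and 0.004 m and x of leg_heel_corner in the frame of fence_foot between -0.004 and 0.004 m and y of leg_knee_corner in the frame of fence_foot above -0.12 m and y of leg_heel_corner in the frame of fence_foot below 0.12 m and z of leg in the frame of fence_foot between -0.004 and 0.004 m and angle between leg's own z axis and vertical below 0.06 rad and linear speed of leg below 0.01 m/s and value of joint lever below 0.1 rad); the robot touches nothing.
It fails at once if the lever is pushed well past upright (more than 0.3 rad) (value of joint lever above 1 rad).
It fails at once if the leg is dropped or thrown (over 0.6 m/s out of the fingers) (linear speed of leg above 0.6 m/s and contact force between the fingers and leg below 0.1 N).
It fails at once if another thing on the bench is moved by more than 30 mm (distance of any of glue, paint_jar, varnish_can, screwdriver, spool from where it was at the start of the episode above 0.03 m).
It also fails if it takes over 72 s, if anything falls off the work surface, if the arm or the gripper's body presses on something with over 40 N, if the wrist force passes 120 N, or if a joint passes its speed limit or range.

## Working session

There is one attempt and no reset: what is moved stays moved. The work goes in short steps, Python scripts to look and compute and a tool call to move; the robot and the scene stay as the last step left them, time stands still between calls to the robot, and variables do not carry over. Pictures are saved under pics/ and viewed, about 8 in all and at most 12, crops included, and the job is handed in when it is done.

Besides the shell and the picture viewer there is one more tool, called after "Call:" as name(argument=value, ...) on one line, values as JSON. servo_tool: Moves the arm, as the interface text tells. Its arguments: {"type":"object","properties":{"deltas":{"type":"array"},"newtons":{"type":"number"}},"required":["deltas"]}

```bash
ls; mkdir -p pics
cat > h.py <<'E'
import numpy as np, cv2
from workcell import env, read_camera, job, cut_out
E
python3 - <<'E'
from h import *
s=env.get_state(); print(s['clock'],s['tcp_pos'],s['orientation'])
a=read_camera('scene');b=read_camera('top')
for n,c in(('scene',a),('top',b)):
    print(n,c['intrinsics'].tolist(),np.round(c['extrinsics'],3).tolist())
    cv2.imwrite(f'pics/{n}.png',c['img'][:,:,::-1])
    np.savez(f'{n}.npz',**c)
for n in('scene','top'):
  for t in ['mould','lever','lever_knob','leg','stop_board','glue','paint_jar','varnish_can','screwdriver','spool']:
    for d in cut_out(t,n): 
      m=d['region']; ys,xs=np.nonzero(m)
      print(n,t,round(d['confidence'],2),d['extent'],[round(xs.mean(),1),round(ys.mean(),1)] if len(xs) else 0,m.sum())
E
```

```text
pics
0.0 [0.19902591 0.53903882 0.30299563] [-3.10337474e-04  1.75985937e-01  9.84392232e-01 -8.87864726e-04]
scene [[493.08758996486597, 0.0, 280.00738487093025], [0.0, 493.08758996486597, 204.19353540289325], [0.0, 0.0, 1.0]] [[0.839, 0.293, -0.459, 1.05], [0.544, -0.488, 0.683, -0.747], [-0.024, -0.822, -0.568, 0.695], [0.0, 0.0, 0.0, 1.0]]
top [[392.6274882173344, 0.0, 277.36185000581736], [0.0, 392.6274882173344, 209.17254989848374], [0.0, 0.0, 1.0]] [[0.012, -0.996, 0.084, 0.521], [-1.0, -0.011, 0.007, -0.055], [-0.006, -0.084, -0.996, 0.997], [0.0, 0.0, 0.0, 1.0]]
scene mould 0.78 [142.9, 229.7, 297.2, 375.5] [np.float64(228.5), np.float64(299.9)] 10354
scene lever 0.63 [143.7, 274.1, 206.7, 342.4] [np.float64(171.2), np.float64(304.3)] 928
scene lever 0.4 [373.6, 260.7, 393.9, 283.2] [np.float64(384.5), np.float64(271.6)] 354
scene lever_knob 0.78 [141.3, 273.0, 209.1, 348.0] [np.float64(171.1), np.float64(304.3)] 1012
scene leg 0.89 [214.1, 242.5, 256.4, 280.7] [np.float64(232.1), np.float64(256.6)] 435
scene leg 0.81 [254.8, 148.5, 280.8, 187.9] [np.float64(269.0), np.float
[... 1669 characters left out ...]
130.1, 177.3, 233.5, 252.4] [np.float64(179.5), np.float64(214.4)] 7052
top stop_board 0.24 [305.3, 118.5, 338.7, 154.7] [np.float64(320.7), np.float64(137.2)] 839
top glue 0.97 [257.2, 151.3, 274.1, 177.5] [np.float64(264.8), np.float64(165.5)] 445
top paint_jar 0.86 [202.9, 129.7, 227.2, 155.4] [np.float64(214.5), np.float64(142.0)] 478
top varnish_can 0.58 [306.1, 118.4, 338.8, 157.3] [np.float64(320.8), np.float64(137.6)] 834
top screwdriver 0.56 [246.0, 251.3, 259.9, 328.9] [np.float64(252.8), np.float64(277.0)] 452
top spool 0.66 [258.2, 122.0, 277.8, 138.1] [np.float64(265.9), np.float64(131.6)] 187
top spool 0.44 [412.0, 192.9, 443.2, 233.8] [np.float64(425.8), np.float64(218.2)] 442
```

Run:
```python
import cv2
t=cv2.imread('pics/top.png')[100:340,110:470]
cv2.imwrite('pics/top2.png',cv2.resize(t,None,fx=2.2,fy=2.2,interpolation=cv2.INTER_CUBIC))
t=cv2.imread('pics/scene.png')[130:390,120:420]
cv2.imwrite('pics/scene2.png',cv2.resize(t,None,fx=2.2,fy=2.2,interpolation=cv2.INTER_CUBIC))
```

```text
(no output)
```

View pics/top2.png

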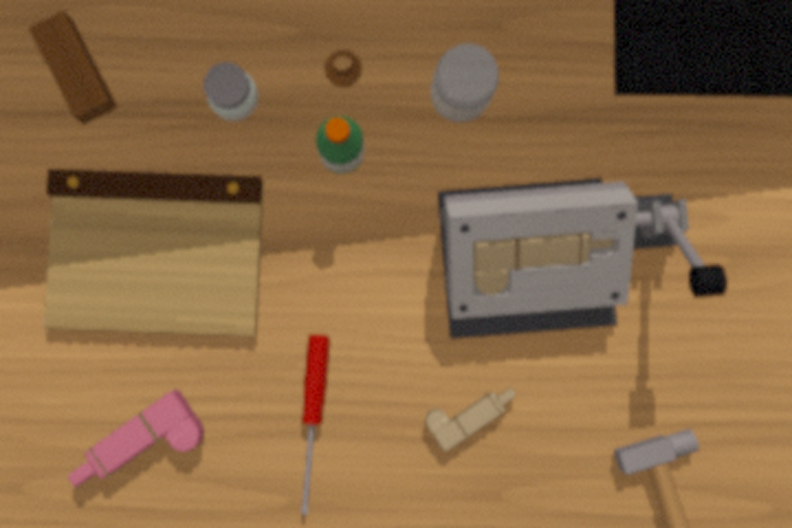

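View pics/scene2.png

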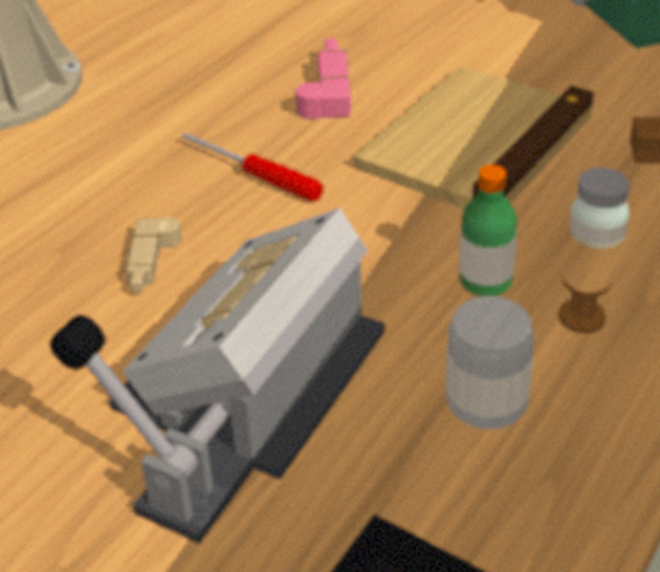

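```bash
cat >> h.py <<'E'
from scipy.optimize import least_squares
from scipy.spatial.transform import Rotation as R
def cam(n): c=np.load(n+'.npz'); return c['intrinsics'],c['extrinsics']
def proj(c,P):
    K,E=c; q=(np.atleast_2d(P)-E[:3,3])@E[:3,:3]; q=q@K.T; return q[:,:2]/q[:,2:]
def W(p,P): # p=x,y,yaw planar frame
    c,s=np.cos(p[2]),np.sin(p[2]); P=np.atleast_2d(P)
    return np.c_[p[0]+c*P[:,0]-s*P[:,1],p[1]+s*P[:,0]+c*P[:,1],P[:,2]]
U=np.array([.8192,0,.5736]);N=np.array([-.5736,0,.8192]);F=np.array([0,0,.1])
def face(u,y,n=0): return F+U*u/1e3+N*n/1e3+np.array([0,y/1e3,0])
E
cat > fit.py <<'E'
from h import *
T=cam('top');S=cam('scene')
kn=np.array([.03-.12*np.sin(.7),-.15,.05+.12*np.cos(.7)])
tp=[(kn,708,280),(face(18,70),474,243),(face(18,-50),584,234),(face(-48,70),477,296),(face(-48,34),510,293),
 (face(50,95),447,212),(face(-75,95),450,318),(face(-75,-95),632,304),(face(50,-95),634,205)]
sp=[(kn,78,342),(face(50,95),338,211),(face(50,-95),222,345),(face(-75,-95),128,368)]
A=lambda l:np.array([x[0] for x in l])
tpx=np.array([x[1:] for x in tp])/2.2+[110,100]; spx=np.array([x[1:] for x in sp])/2.2+[120,130]
res=lambda p:np.r_[(proj(T,W(p,A(tp)))-tpx).ravel(),(proj(S,W(p,A(sp)))-spx).ravel()]
r=least_squares(res,[.5,-.25,0.05],loss='soft_l1'); m=r.x
print('mould',m); print(np.round(res(m).reshape(-1,2),1).tolist())
bp=[((90,120,36),48,170),((90,-120,36),262,177),((60,-120,36),262,203),((60,120,36),48,195),((-90,120,18),47,327),((-90,-120,18),256,335)]
B=np.array([x[0] for x in bp])/1e3; bpx=np.array([x[1:] for x in bp])/2.2+[110,100]
rb=lambda p:(proj(T,W(p,B))-bpx).ravel()
b=least_squares(rb,[.5,.2,0],loss='soft_l1').x
print('board',b);print(np.round(rb(b).reshape(-1,2),1).tolist())
np.save('fit.npy',np.array([m,b]))
print('knob',W(m,kn),'hinge',W(m,[.03,-.15,.05]),'face',W(m,F),'fence',W(b,[.06,0,.018]))
E
python3 fit.py
```

```text
mould [ 0.58772551 -0.22643448  0.10594364]
[[-1.7, 0.6], [-0.8, -0.3], [1.9, -1.2], [-1.6, -0.2], [-1.4, -0.3], [-0.0, 2.5], [0.4, 0.2], [-2.9, -1.0], [0.0, -2.3], [-1.1, 0.9], [0.3, -2.3], [-0.7, 0.3], [-2.5, 1.5]]
board [ 0.58631328  0.19434339 -0.02311113]
[[0.7, -0.6], [0.1, -0.5], [-0.4, -0.3], [-0.1, 0.0], [-0.9, 0.9], [0.5, 0.6]]
knob [[ 0.55654646 -0.38059587  0.14178106]] hinge [[ 0.63341914 -0.37242109  0.05      ]] face [[ 0.58772551 -0.22643448  0.1       ]] fence [[0.64629725 0.19295684 0.018     ]]
```

Call:
servo_tool(deltas=[{"dx":20,"dy":-38,"rz":0.02,"fingers":-0.2},{"dx":20,"dy":-38,"rz":0.02,"fingers":-0.2},{"dx":20,"dy":-38,"rz":0.02,"fingers":-0.2},{"dx":20,"dy":-38,"rz":0.02,"fingers":-0.2},{"dx":20,"dy":-38,"rz":0.02,"fingers":-0.2},{"dx":20,"dy":-38,"rz":0.02,"fingers":-0.2},{"dx":20,"dy":-38,"rz":0.02,"fingers":-0.2},{"dx":20,"dy":-38,"rz":0.02,"fingers":-0.2}], newtons=40)

```text
invalid input at $.deltas[0]: expected keys dx, dy, dz, rx, ry, rz, fingers
```

Call:
servo_tool(deltas=[{"dx":20,"dy":-38,"rz":0.02},{"dx":20,"dy":-38,"rz":0.02},{"dx":20,"dy":-38,"rz":0.02},{"dx":20,"dy":-38,"rz":0.02},{"dx":20,"dy":-38,"rz":0.02},{"dx":20,"dy":-38,"rz":0.02},{"dx":20,"dy":-38,"rz":0.02},{"dx":20,"dy":-38,"rz":0.02}])

```text
invalid input at $.deltas[0]: expected keys dx, dy, dz, rx, ry, rz, fingers
```

Call:
servo_tool(deltas=[{"dx":5,"dy":-38,"rz":0.02},{"dx":5,"dy":-38,"rz":0.02},{"dx":5,"dy":-38,"rz":0.02},{"dx":5,"dy":-38,"rz":0.02},{"dx":5,"dy":-38,"rz":0.02},{"dx":5,"dy":-38,"rz":0.02},{"dx":5,"dy":-38,"rz":0.02},{}])

```text
invalid input at $.deltas[0]: expected keys dx, dy, dz, rx, ry, rz, fingers
```

All keys are needed in every row.

Call:
servo_tool(deltas=[{"dx":20,"dy":-38,"dz":0,"rx":0,"ry":0,"rz":0.02,"fingers":-0.2},{"dx":20,"dy":-38,"dz":0,"rx":0,"ry":0,"rz":0.02,"fingers":-0.2},{"dx":20,"dy":-38,"dz":0,"rx":0,"ry":0,"rz":0.02,"fingers":-0.2},{"dx":20,"dy":-38,"dz":0,"rx":0,"ry":0,"rz":0.02,"fingers":-0.2},{"dx":20,"dy":-38,"dz":0,"rx":0,"ry":0,"rz":0.02,"fingers":-0.2},{"dx":20,"dy":-38,"dz":0,"rx":0,"ry":0,"rz":0.02,"fingers":-0.2},{"dx":20,"dy":-38,"dz":0,"rx":0,"ry":0,"rz":0.02,"fingers":-0.2},{"dx":20,"dy":-38,"dz":0,"rx":0,"ry":0,"rz":0.02,"fingers":-0.2}], newtons=40)

```text
clock: 1.9
tcp_pos: [0.3597, 0.2339, 0.3042]
orientation: [0.0, 0.096, 0.995, 0.0]
wrist_force: [0.4, 0.2, -0.1]
finger_gap: 0.0512
```

Call:
servo_tool(deltas=[{"dx":20,"dy":-38,"dz":0,"rx":0,"ry":0,"rz":0.02,"fingers":-0.2},{"dx":20,"dy":-38,"dz":0,"rx":0,"ry":0,"rz":0.02,"fingers":-0.2},{"dx":20,"dy":-38,"dz":0,"rx":0,"ry":0,"rz":0.02,"fingers":-0.2},{"dx":20,"dy":-38,"dz":0,"rx":0,"ry":0,"rz":0.02,"fingers":-0.2},{"dx":20,"dy":-38,"dz":0,"rx":0,"ry":0,"rz":0.02,"fingers":-0.2},{"dx":20,"dy":-38,"dz":0,"rx":0,"ry":0,"rz":0.02,"fingers":-0.2},{"dx":20,"dy":-38,"dz":0,"rx":0,"ry":0,"rz":0.02,"fingers":-0.2},{"dx":20,"dy":-38,"dz":0,"rx":0,"ry":0,"rz":0.02,"fingers":-0.2}])

```text
clock: 2.7
tcp_pos: [0.5198, -0.0704, 0.3041]
orientation: [0.0, 0.017, 1.0, 0.0]
wrist_force: [-0.2, -0.6, 0.3]
finger_gap: 0.0513
```

Call:
servo_tool(deltas=[{"dx":5,"dy":-38,"dz":0,"rx":0,"ry":0,"rz":0.02,"fingers":-0.2},{"dx":5,"dy":-38,"dz":0,"rx":0,"ry":0,"rz":0.02,"fingers":-0.2},{"dx":5,"dy":-38,"dz":0,"rx":0,"ry":0,"rz":0.02,"fingers":-0.2},{"dx":5,"dy":-38,"dz":0,"rx":0,"ry":0,"rz":0.02,"fingers":-0.2},{"dx":5,"dy":-38,"dz":0,"rx":0,"ry":0,"rz":0.02,"fingers":-0.2},{"dx":5,"dy":-38,"dz":0,"rx":0,"ry":0,"rz":0.02,"fingers":-0.2},{"dx":5,"dy":-38,"dz":0,"rx":0,"ry":0,"rz":0.02,"fingers":-0.2},{"dx":0,"dy":0,"dz":0,"rx":0,"ry":0,"rz":0,"fingers":-0.2}])

```text
clock: 3.5
tcp_pos: [0.5542, -0.3394, 0.3026]
orientation: [-0.0, -0.051, 0.999, -0.001]
wrist_force: [-0.4, 0.4, -0.5]
finger_gap: 0.0516
```

```bash
cat >> h.py <<'E'
def wshot(name):
    s=env.get_state(); c=read_camera('wrist')
    q=np.roll(s['orientation'],-1); Rt=R.from_quat(q).as_matrix(); H=c['hand_eye']
    E=np.eye(4);E[:3,:3]=Rt@H[:3,:3];E[:3,3]=np.array(s['tcp_pos'])+Rt@H[:3,3]
    np.savez(name+'.npz',intrinsics=c['intrinsics'],extrinsics=E,img=c['img'])
    cv2.imwrite(f'pics/{name}.png',c['img'][:,:,::-1]); return c['intrinsics'],E
def wproj(c,P):
    K,E=c; q=(np.atleast_2d(P)-E[:3,3])@E[:3,:3]; t=np.arctan2(np.hypot(q[:,0],q[:,1]),q[:,2])
    d=q[:,:2]/np.hypot(q[:,0],q[:,1])[:,None]; return d*t[:,None]*[K[0,0],K[1,1]]+K[:2,2]
E
python3 - <<'E'
from h import *
c=wshot('w1');print(np.round(c[0],1).tolist(),np.round(c[1],3).tolist())
m,b=np.load('fit.npy')
kn=np.array([.03-.12*np.sin(.7),-.15,.05+.12*np.cos(.7)])
P=[kn]+[face(*a) for a in [(18,70),(18,-50),(-48,70),(-48,34),(50,95),(-75,95),(-75,-95),(50,-95)]]
print(np.round(wproj(c,W(m,P))).tolist())
for t in('lever_knob','leg','mould'):
  for d in cut_out(t,'wrist'): print(t,round(d['confidence'],2),d['extent'])
im=cv2.imread('pics/w1.png')
for i,p in enumerate(wproj(c,W(m,P))): cv2.drawMarker(im,tuple(map(int,p)),(0,0,255) ,0,6)
cv2.imwrite('pics/w1m.png',cv2.resize(im,None,fx=1.4,fy=1.4,interpolation=cv2.INTER_CUBIC))
E
```

```text
[[325.2, 0.0, 285.4], [0.0, 325.2, 205.6], [0.0, 0.0, 1.0]] [[-0.101, 0.949, 0.3, 0.477], [0.995, 0.097, 0.029, -0.347], [-0.001, 0.302, -0.953, 0.372], [0.0, 0.0, 0.0, 1.0]]
[[231.0, 209.0], [464.0, 257.0], [350.0, 262.0], [455.0, 195.0], [426.0, 195.0], [486.0, 286.0], [470.0, 172.0], [299.0, 169.0], [301.0, 299.0]]
lever_knob 0.81 [212.8, 190.6, 258.7, 263.6]
leg 0.89 [408.5, 47.7, 487.3, 90.5]
leg 0.68 [317.2, 194.4, 460.0, 261.6]
leg 0.37 [211.5, 189.6, 260.6, 264.1]
mould 0.62 [207.2, 139.0, 485.6, 295.1]
```

View pics/w1m.png

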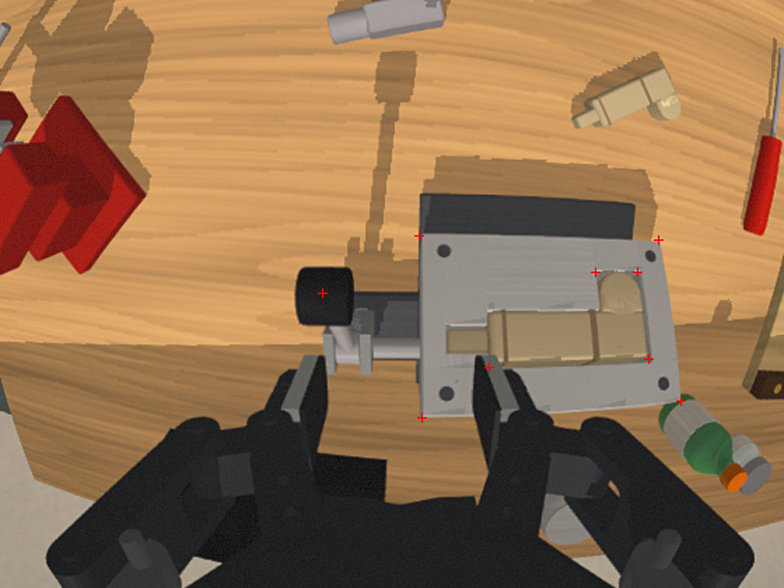

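Run:
```python
from h import *
d=np.load('w1.npz'); c=(d['intrinsics'],d['extrinsics'])
kn=np.array([.03-.12*np.sin(.7),-.15,.05+.12*np.cos(.7)])
P=[kn]+[face(*a) for a in [(18,70),(18,-50),(-48,70),(-48,34),(50,95),(-75,95),(-75,-95),(50,-95)]]
px=np.array([(325,297),(649,359),(489,362),(638,272),(598,271),(681,401),(657,242),(420,235),(424,418)])/1.4
m,b=np.load('fit.npy')
f=lambda p:(wproj(c,W(p,P))-px).ravel()
r=least_squares(f,m,loss='soft_l1').x
print(r,np.round(f(r).reshape(-1,2),1).tolist()); np.save('fit.npy',[r,b])
print('knob',W(r,kn),'hinge',W(r,[.03,-.15,.05]),'face',W(r,F),'up',W(r,[.03,-.15,.17]))
```

```text
[ 0.58755262 -0.2258307   0.10703416] [[-0.9, -2.8], [0.7, 0.3], [1.3, 3.8], [0.2, 0.3], [-0.9, 0.8], [0.2, -0.5], [1.2, -1.2], [-0.0, 0.6], [-0.8, 0.0]]
knob [[ 0.5565417  -0.380026    0.14178106]] hinge [[ 0.63340543 -0.3717674   0.05      ]] face [[ 0.58755262 -0.2258307   0.1       ]] up [[ 0.63340543 -0.3717674   0.17      ]]
```

Call:
servo_tool(deltas=[{"dx":3,"dy":-21,"dz":0,"rx":0,"ry":0,"rz":0.005,"fingers":-0.2},{"dx":0,"dy":-20,"dz":0,"rx":0,"ry":0,"rz":0,"fingers":-0.2},{"dx":0,"dy":0,"dz":-30,"rx":0,"ry":0,"rz":0,"fingers":-0.2},{"dx":0,"dy":0,"dz":-30,"rx":0,"ry":0,"rz":0,"fingers":-0.2},{"dx":0,"dy":0,"dz":-25,"rx":0,"ry":0,"rz":0,"fingers":-0.2},{"dx":0,"dy":0,"dz":-23,"rx":0,"ry":0,"rz":0,"fingers":-0.2},{"dx":0,"dy":0,"dz":0,"rx":0,"ry":0,"rz":0,"fingers":0.1},{"dx":0,"dy":0,"dz":0,"rx":0,"ry":0,"rz":0,"fingers":0.5}], newtons=40)

```text
clock: 4.5
tcp_pos: [0.5584, -0.3785, 0.1959]
orientation: [0.001, -0.055, 0.998, -0.004]
wrist_force: [5.9, -6.6, -17.4]
finger_gap: 0.027
```

Call:
servo_tool(deltas=[{"dx":0,"dy":0,"dz":0,"rx":0,"ry":0,"rz":0,"fingers":1},{"dx":0,"dy":0,"dz":0,"rx":0,"ry":0,"rz":0,"fingers":1},{"dx":0,"dy":0,"dz":0,"rx":0,"ry":0,"rz":0,"fingers":1}])

```text
clock: 4.8
tcp_pos: [0.5585, -0.3784, 0.1959]
orientation: [0.001, -0.055, 0.998, -0.003]
wrist_force: [6.6, -14.6, -13.8]
finger_gap: 0.0278
```

Call:
servo_tool(deltas=[{"dx":9.5,"dy":1.0,"dz":7.2,"rx":0,"ry":0,"rz":0,"fingers":1},{"dx":10.2,"dy":1.1,"dz":6.3,"rx":0,"ry":0,"rz":0,"fingers":1},{"dx":10.8,"dy":1.2,"dz":5.2,"rx":0,"ry":0,"rz":0,"fingers":1},{"dx":11.2,"dy":1.2,"dz":4.1,"rx":0,"ry":0,"rz":0,"fingers":1},{"dx":11.6,"dy":1.2,"dz":3.0,"rx":0,"ry":0,"rz":0,"fingers":1},{"dx":11.8,"dy":1.2,"dz":1.8,"rx":0,"ry":0,"rz":0,"fingers":1},{"dx":10,"dy":1.2,"dz":0.6,"rx":0,"ry":0,"rz":0,"fingers":1},{"dx":0,"dy":0,"dz":0,"rx":0,"ry":0,"rz":0,"fingers":1}])

```text
clock: 5.6
tcp_pos: [0.6319, -0.3713, 0.2242]
orientation: [-0.001, -0.054, 0.999, -0.004]
wrist_force: [-0.8, -16.3, -10.3]
finger_gap: 0.0274
```

Run:
```python
from h import *
s=env.get_state(); print(s['clock'],s['tcp_pos'],s['wrist_force'],s['finger_gap'])
c=wshot('w2'); m,b=np.load('fit.npy')
for n in('scene','top'): 
  a=read_camera(n); cv2.imwrite(f'pics/{n}_b.png',a['img'][:,:,::-1])
S=cam('scene')
for th in(.5,.6,.7,.8,.9):
  k=W(m,[.03-.12*np.sin(.7-th),-.15,.05+.12*np.cos(.7-th)]); print(th,proj(S,k),proj(cam('top'),k))
for t in('lever_knob',):
 for n in('scene','top'):
  for d in cut_out(t,n): print(t,n,round(d['confidence'],2),d['extent'])
w=cv2.imread('pics/w2.png')
t=cv2.imread('pics/scene_b.png')[200:380,130:310]
cv2.imwrite('pics/m2.png',np.hstack([w[:,150:510],cv2.resize(t,(420,420),interpolation=cv2.INTER_CUBIC)]))
```

```text
5.6 [ 0.63193254 -0.37131073  0.22424864] [ -0.81119539 -16.25178856 -10.27325708] 0.02739729732537727
0.5 [[179.50108795 284.39018299]] [[431.27065209 202.24378251]]
0.6 [[185.68023878 285.87919668]] [[430.8789747  196.60453403]]
0.7 [[192.11617322 287.98801752]] [[430.26377435 190.97211501]]
0.8 [[198.7320052  290.70212325]] [[429.43416788 185.42695988]]
0.9 [[205.44531757 293.99687229]] [[428.40317722 180.0473673 ]]
lever_knob scene 0.66 [204.0, 191.0, 264.5, 221.1]
lever_knob scene 0.57 [187.4, 272.0, 209.0, 347.6]
lever_knob top 0.62 [204.0, 131.4, 227.3, 152.9]
lever_knob top 0.48 [408.6, 192.3, 439.8, 203.7]
```

View pics/m2.png

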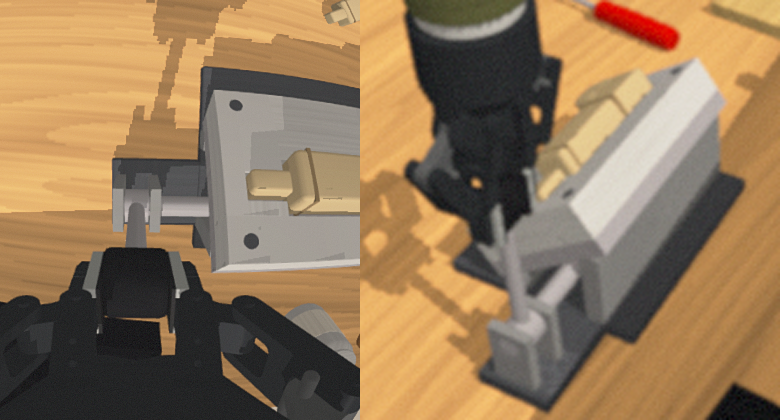

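Call:
servo_tool(deltas=[{"dx":0,"dy":0,"dz":0,"rx":0,"ry":0,"rz":0,"fingers":0.1},{"dx":0,"dy":0,"dz":0,"rx":0,"ry":0,"rz":0,"fingers":-0.2},{"dx":0,"dy":0,"dz":0,"rx":0,"ry":0,"rz":0,"fingers":-0.2},{"dx":0,"dy":0,"dz":15,"rx":0,"ry":0,"rz":0,"fingers":-0.2},{"dx":0,"dy":0,"dz":25,"rx":0,"ry":0,"rz":0,"fingers":-0.2},{"dx":0,"dy":0,"dz":30,"rx":0,"ry":0,"rz":0,"fingers":-0.2},{"dx":0,"dy":0,"dz":30,"rx":0,"ry":0,"rz":0,"fingers":-0.3},{"dx":0,"dy":0,"dz":15,"rx":0,"ry":0,"rz":0,"fingers":-0.4}])

```text
clock: 6.65
tcp_pos: [0.6329, -0.3666, 0.3437]
orientation: [0.002, -0.056, 0.998, -0.001]
wrist_force: [-0.3, 0.3, -0.0]
finger_gap: 0.0599
```

Call:
servo_tool(deltas=[{"dx":-17,"dy":18,"dz":0,"rx":0,"ry":0,"rz":-0.143,"fingers":-0.4},{"dx":-17,"dy":18,"dz":0,"rx":0,"ry":0,"rz":-0.143,"fingers":-0.4},{"dx":-17,"dy":18,"dz":0,"rx":0,"ry":0,"rz":-0.143,"fingers":-0.4},{"dx":-17,"dy":18,"dz":0,"rx":0,"ry":0,"rz":-0.143,"fingers":-0.4},{"dx":-17,"dy":18,"dz":0,"rx":0,"ry":0,"rz":-0.143,"fingers":-0.4},{"dx":-17,"dy":18,"dz":0,"rx":0,"ry":0,"rz":-0.143,"fingers":-0.4},{"dx":-17,"dy":18,"dz":0,"rx":0,"ry":0,"rz":-0.143,"fingers":-0.4},{"dx":-17,"dy":18,"dz":0,"rx":0,"ry":0,"rz":-0.143,"fingers":-0.4}])

```text
clock: 7.45
tcp_pos: [0.4957, -0.2219, 0.3401]
orientation: [0.001, 0.496, 0.868, 0.0]
wrist_force: [0.5, 1.1, -0.3]
finger_gap: 0.0595
```

Call:
servo_tool(deltas=[{"dx":0,"dy":0,"dz":0,"rx":0,"ry":0,"rz":-0.143,"fingers":-0.4},{"dx":0,"dy":0,"dz":0,"rx":0,"ry":0,"rz":-0.143,"fingers":-0.4},{"dx":0,"dy":0,"dz":0,"rx":0,"ry":0,"rz":-0.141,"fingers":-0.4},{"dx":0,"dy":0,"dz":-15,"rx":0.013,"ry":-0.1215,"rz":0,"fingers":-0.4},{"dx":0,"dy":0,"dz":-20,"rx":0.013,"ry":-0.1215,"rz":0,"fingers":-0.4},{"dx":0,"dy":0,"dz":-20,"rx":0.013,"ry":-0.1215,"rz":0,"fingers":-0.4},{"dx":0,"dy":0,"dz":-20,"rx":0.013,"ry":-0.1215,"rz":0,"fingers":-0.4},{"dx":0,"dy":0,"dz":-20,"rx":0.013,"ry":-0.1215,"rz":0,"fingers":-0.4}])

```text
clock: 8.25
tcp_pos: [0.4965, -0.2226, 0.2453]
orientation: [0.204, 0.634, 0.711, 0.225]
wrist_force: [0.1, -1.0, -0.7]
finger_gap: 0.0599
```

Run:
```python
from h import *
c=wshot('w3'); m,b=np.load('fit.npy')
s=env.get_state(); Rt=R.from_quat(np.roll(s['orientation'],-1)).as_matrix()
Mm=R.from_euler('z',m[2]).as_matrix()
des=np.c_[np.cross(Mm@U,-Mm@N),Mm@U,-Mm@N]
print(s['clock'],s['tcp_pos'],s['joint_pos'],s['finger_gap'],'rotvec err',(R.from_matrix(des@Rt.T)).as_rotvec())
for n in(160,80): print(n,W(m,face(0,12,n)))
a=read_camera('scene');cv2.imwrite('pics/scene_c.png',a['img'][:,:,::-1])
im=cv2.imread('pics/w3.png')
L=[(x,y,20) for x,y in[(18,70),(18,-50),(-18,-50),(-18,34),(-48,34),(-48,70)]]
for p in wproj(c,W(m,[face(*l) for l in L])): cv2.drawMarker(im,tuple(map(int,p)),(0,0,255),0,7)
k=W(m,[.03,-.15,.17]); cv2.drawMarker(im,tuple(map(int,wproj(c,k)[0])),(255,0,0),0,8)
t=a['img'][200:380,130:310,::-1].copy()
for th in(.6,.7,.8):
  q=proj(cam('scene'),W(m,[.03-.12*np.sin(.7-th),-.15,.05+.12*np.cos(.7-th)]))[0]; t[int(q[1])-200,int(q[0])-130]=(0,0,255)
cv2.imwrite('pics/m3.png',np.hstack([im[:,100:500],cv2.resize(t,(400,420),interpolation=cv2.INTER_NEAREST)]))
```

```text
8.3 [ 0.49081296 -0.21817363  0.23583632] [-0.76148738  0.00791424 -0.6359396   0.50588183  0.45853637  0.8000249 ] 0.05969438216703043 rotvec err [-0.00515902  0.0007797  -0.00349952]
160 [[ 0.49501987 -0.22370379  0.231072  ]]
80 [[ 0.54064527 -0.21880158  0.165536  ]]
```

View pics/m3.png

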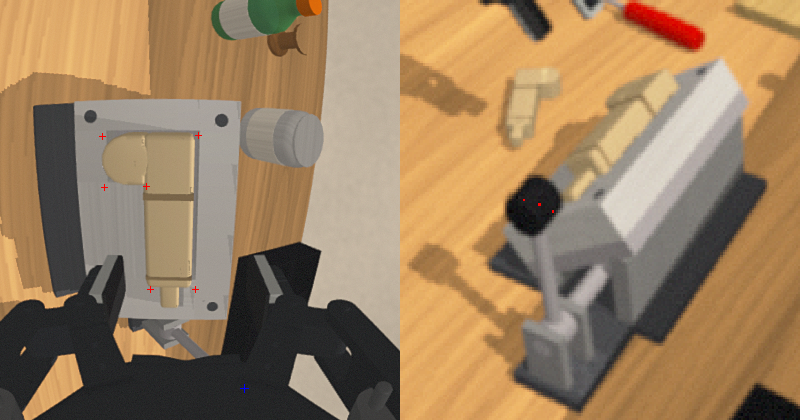

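Call:
servo_tool(deltas=[{"dx":12,"dy":0,"dz":-18,"rx":0,"ry":0,"rz":0,"fingers":-0.4},{"dx":12,"dy":0,"dz":-18,"rx":0,"ry":0,"rz":0,"fingers":-0.4},{"dx":12,"dy":0,"dz":-18,"rx":0,"ry":0,"rz":0,"fingers":-0.4},{"dx":12,"dy":-1,"dz":-18,"rx":0,"ry":0,"rz":0,"fingers":-0.4},{"dx":0,"dy":0,"dz":0,"rx":0,"ry":0,"rz":0,"fingers":-0.4},{"dx":0,"dy":0,"dz":0,"rx":0,"ry":0,"rz":0,"fingers":-0.4}])

```text
clock: 8.95
tcp_pos: [0.5457, -0.2248, 0.1737]
orientation: [0.202, 0.635, 0.711, 0.223]
wrist_force: [0.6, -0.2, 0.3]
finger_gap: 0.0595
```

Run:
```python
from h import *
s=env.get_state(); m,b=np.load('fit.npy')
d=R.from_euler('z',-m[2]).apply(np.array(s['tcp_pos'])-W(m,F)[0]); print(s['tcp_pos'],'u,y,n',d@U,d[1],d@N,s['wrist_force'])
wshot('w4')
a=read_camera('scene')['img'][180:340,150:330,::-1]
cv2.imwrite('pics/m4.png',np.hstack([cv2.imread('pics/w4.png')[:,80:480],cv2.resize(a,(400,420),interpolation=cv2.INTER_CUBIC)]))
```

```text
[ 0.54571119 -0.22476779  0.17373939] u,y,n 0.008309586037961874 0.005526741965941108 0.08420507421744006 [ 0.58596214 -0.17557679  0.30595917]
```

View pics/m4.png

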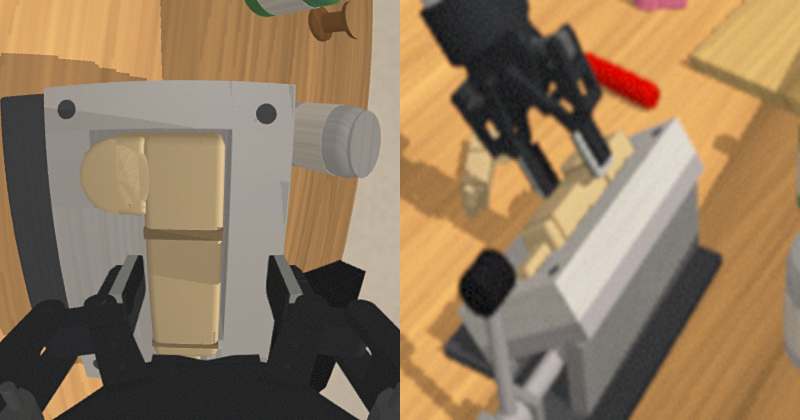

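Call:
servo_tool(deltas=[{"dx":-4,"dy":3,"dz":-2.5,"rx":0,"ry":0,"rz":0,"fingers":-0.4},{"dx":-2.5,"dy":2.8,"dz":-6.5,"rx":0,"ry":0,"rz":0,"fingers":-0.4},{"dx":0,"dy":0,"dz":0,"rx":0,"ry":0,"rz":0,"fingers":-0.3},{"dx":0,"dy":0,"dz":0,"rx":0,"ry":0,"rz":0,"fingers":0},{"dx":0,"dy":0,"dz":0,"rx":0,"ry":0,"rz":0,"fingers":0.4},{"dx":0,"dy":0,"dz":0,"rx":0,"ry":0,"rz":0,"fingers":1},{"dx":0,"dy":0,"dz":0,"rx":0,"ry":0,"rz":0,"fingers":1},{"dx":0,"dy":0,"dz":0,"rx":0,"ry":0,"rz":0,"fingers":1}], newtons=60)

```text
clock: 9.85
tcp_pos: [0.5386, -0.2189, 0.1643]
orientation: [0.203, 0.635, 0.711, 0.224]
wrist_force: [-0.1, 1.5, 5.3]
finger_gap: 0.0341
```

Run:
```python
from h import *
s=env.get_state(); m,b=np.load('fit.npy')
d=R.from_euler('z',-m[2]).apply(np.array(s['tcp_pos'])-W(m,F)[0]); print(s['tcp_pos'],'u,y,n',d@U,d[1],d@N,s['wrist_force'],s['finger_gap'],s['orientation'])
```

```text
[ 0.53864319 -0.21889918  0.16428095] u,y,n -0.0023591564636036982 0.012116839832657288 0.08012811143881868 [-0.08253083  1.47236897  5.29574076] 0.0341159882516002 [0.2025448  0.63534854 0.71075218 0.22391778]
```

Call:
servo_tool(deltas=[{"dx":-3,"dy":-0.3,"dz":4,"rx":0,"ry":0,"rz":0,"fingers":1},{"dx":-3,"dy":-0.3,"dz":4,"rx":0,"ry":0,"rz":0,"fingers":1},{"dx":-3,"dy":-0.3,"dz":4,"rx":0,"ry":0,"rz":0,"fingers":1},{"dx":0,"dy":0,"dz":0,"rx":0,"ry":0,"rz":0,"fingers":1}])

```text
clock: 10.25
tcp_pos: [0.5282, -0.2196, 0.1748]
orientation: [0.201, 0.636, 0.711, 0.223]
wrist_force: [-0.6, -0.5, -2.6]
finger_gap: 0.0343
```

Run:
```python
from h import *
s=env.get_state(); print(s['wrist_force'],s['finger_gap'])
wshot('w5')
a=read_camera('scene')['img'][180:340,150:330,::-1]
cv2.imwrite('pics/m5.png',np.hstack([cv2.imread('pics/w5.png')[:,80:480],cv2.resize(a,(400,420),interpolation=cv2.INTER_CUBIC)]))
```

```text
[-0.57189893 -0.54144841 -2.64561654] 0.034315132811861784
```

View pics/m5.png

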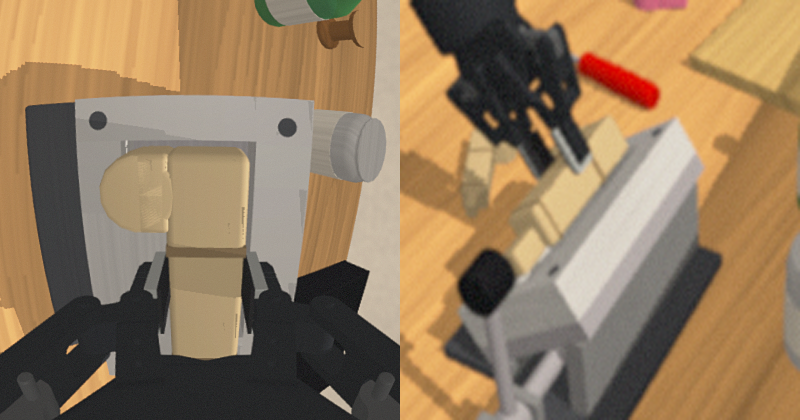

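Call:
servo_tool(deltas=[{"dx":-4,"dy":-0.4,"dz":6,"rx":0,"ry":0,"rz":0,"fingers":1},{"dx":-4.5,"dy":-0.5,"dz":6.5,"rx":0,"ry":0,"rz":0,"fingers":1},{"dx":-4.5,"dy":-0.5,"dz":6.5,"rx":0,"ry":0,"rz":0,"fingers":1},{"dx":-4.5,"dy":-0.5,"dz":6.5,"rx":0,"ry":0,"rz":0,"fingers":1},{"dx":-4.5,"dy":-0.5,"dz":6.5,"rx":0,"ry":0,"rz":0,"fingers":1},{"dx":-4.5,"dy":-0.5,"dz":10,"rx":0,"ry":0,"rz":0,"fingers":1},{"dx":-4,"dy":0,"dz":15,"rx":0,"ry":0,"rz":0,"fingers":1},{"dx":0,"dy":0,"dz":20,"rx":0,"ry":0,"rz":0,"fingers":1}])

```text
clock: 11.15
tcp_pos: [0.4971, -0.222, 0.252]
orientation: [0.201, 0.636, 0.711, 0.223]
wrist_force: [-0.1, -0.7, -2.4]
finger_gap: 0.0341
```

Call:
servo_tool(deltas=[{"dx":0,"dy":0,"dz":10,"rx":-0.009,"ry":0.087,"rz":0,"fingers":1},{"dx":0,"dy":0,"dz":10,"rx":-0.009,"ry":0.087,"rz":0,"fingers":1},{"dx":0,"dy":0,"dz":10,"rx":-0.009,"ry":0.087,"rz":0,"fingers":1},{"dx":0,"dy":0,"dz":0,"rx":-0.009,"ry":0.087,"rz":0,"fingers":1},{"dx":0,"dy":0,"dz":0,"rx":-0.009,"ry":0.087,"rz":0,"fingers":1},{"dx":0,"dy":0,"dz":0,"rx":-0.009,"ry":0.087,"rz":0,"fingers":1},{"dx":0,"dy":0,"dz":0,"rx":-0.009,"ry":0.087,"rz":0,"fingers":1},{"dx":0,"dy":0,"dz":0,"rx":0,"ry":0,"rz":0,"fingers":1}])

```text
clock: 11.95
tcp_pos: [0.4996, -0.2225, 0.2821]
orientation: [-0.001, 0.667, 0.745, 0.0]
wrist_force: [0.1, -0.0, -2.6]
finger_gap: 0.0343
```

Call:
servo_tool(deltas=[{"dx":0,"dy":20,"dz":2,"rx":0,"ry":0,"rz":-0.013,"fingers":1},{"dx":0,"dy":27,"dz":2,"rx":0,"ry":0,"rz":-0.015,"fingers":1},{"dx":0,"dy":27,"dz":2,"rx":0,"ry":0,"rz":-0.015,"fingers":1},{"dx":0,"dy":27,"dz":2,"rx":0,"ry":0,"rz":-0.015,"fingers":1},{"dx":0,"dy":27,"dz":0,"rx":0,"ry":0,"rz":-0.015,"fingers":1},{"dx":0,"dy":27,"dz":0,"rx":0,"ry":0,"rz":-0.015,"fingers":1},{"dx":0,"dy":27,"dz":0,"rx":0,"ry":0,"rz":-0.015,"fingers":1},{"dx":0,"dy":27,"dz":0,"rx":0,"ry":0,"rz":-0.015,"fingers":1}])

```text
clock: 12.75
tcp_pos: [0.498, -0.0125, 0.2906]
orientation: [-0.0, 0.71, 0.704, 0.002]
wrist_force: [0.2, 0.1, -2.6]
finger_gap: 0.0344
```

Call:
servo_tool(deltas=[{"dx":5,"dy":30,"dz":0,"rx":0,"ry":0,"rz":-0.015,"fingers":1},{"dx":5,"dy":30,"dz":0,"rx":0,"ry":0,"rz":0,"fingers":1},{"dx":5,"dy":30,"dz":0,"rx":0,"ry":0,"rz":0,"fingers":1},{"dx":5,"dy":30,"dz":0,"rx":0,"ry":0,"rz":0,"fingers":1},{"dx":5,"dy":30,"dz":0,"rx":0,"ry":0,"rz":0,"fingers":1},{"dx":5,"dy":30,"dz":0,"rx":0,"ry":0,"rz":0,"fingers":1},{"dx":0,"dy":30,"dz":0,"rx":0,"ry":0,"rz":0,"fingers":1},{"dx":0,"dy":10,"dz":0,"rx":0,"ry":0,"rz":0,"fingers":1}])

```text
clock: 13.55
tcp_pos: [0.5281, 0.2087, 0.2905]
orientation: [-0.001, 0.714, 0.7, 0.002]
wrist_force: [0.2, 0.2, -2.9]
finger_gap: 0.0342
```

Call:
servo_tool(deltas=[{"dx":8,"dy":0,"dz":-20,"rx":0,"ry":0,"rz":0,"fingers":1},{"dx":8,"dy":0,"dz":-20,"rx":0,"ry":0,"rz":0,"fingers":1},{"dx":8,"dy":0,"dz":-20,"rx":0,"ry":0,"rz":0,"fingers":1},{"dx":8,"dy":0,"dz":-20,"rx":0,"ry":0,"rz":0,"fingers":1},{"dx":8,"dy":0,"dz":-20,"rx":0,"ry":0,"rz":0,"fingers":1},{"dx":0,"dy":0,"dz":-20,"rx":0,"ry":0,"rz":0,"fingers":1},{"dx":0,"dy":0,"dz":0,"rx":0,"ry":0,"rz":0,"fingers":1},{"dx":0,"dy":0,"dz":0,"rx":0,"ry":0,"rz":0,"fingers":1}])

```text
clock: 14.35
tcp_pos: [0.568, 0.2059, 0.1705]
orientation: [-0.001, 0.715, 0.699, 0.0]
wrist_force: [-0.3, -0.5, -2.7]
finger_gap: 0.0342
```

Run:
```python
from h import *
s=env.get_state(); m,b=np.load('fit.npy'); print(s['clock'],s['tcp_pos'],s['orientation'],s['wrist_force'],s['finger_gap'])
print('target',W(b,[.042,.012,.111]))
c=wshot('w6'); im=cv2.imread('pics/w6.png')
for p in wproj(c,W(b,np.array([(60,120,36),(60,-120,36),(90,120,36),(90,-120,36),(60,-120,18),(-90,-120,18),(-90,120,18),(60,0,18)])/1e3)):
  if abs(p).max()<2000: cv2.drawMarker(im,tuple(map(int,p)),(0,0,255),0,7)
a=read_camera('scene')['img'][130:250,260:410,::-1]
cv2.imwrite('pics/m6.png',np.hstack([im[:,:400],cv2.resize(a,(400,420),interpolation=cv2.INTER_CUBIC)]))
```

```text
14.35 [0.56800573 0.205872   0.17045943] [-1.39696486e-03  7.15316107e-01  6.98799526e-01  3.72630503e-04] [-0.27584064 -0.5204076  -2.73497413] 0.034205747290749974
target [[0.62857937 0.2053696  0.111     ]]
```

View pics/m6.png

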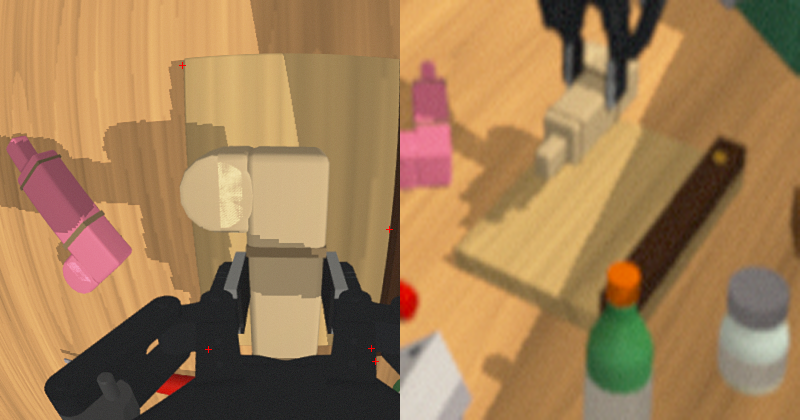

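Call:
servo_tool(deltas=[{"dx":12,"dy":0,"dz":-10,"rx":0,"ry":0,"rz":0,"fingers":1},{"dx":14,"dy":0,"dz":-10,"rx":0,"ry":0,"rz":0,"fingers":1},{"dx":14,"dy":0,"dz":-10,"rx":0,"ry":0,"rz":0,"fingers":1},{"dx":8,"dy":0,"dz":-10,"rx":0,"ry":0,"rz":0,"fingers":1},{"dx":0,"dy":0,"dz":-8,"rx":0,"ry":0,"rz":0,"fingers":1},{"dx":0,"dy":0,"dz":-5,"rx":0,"ry":0,"rz":0,"fingers":1},{"dx":0,"dy":0,"dz":0,"rx":0,"ry":0,"rz":0,"fingers":1},{"dx":0,"dy":0,"dz":0,"rx":0,"ry":0,"rz":0,"fingers":1}])

```text
clock: 15.25
tcp_pos: [0.6159, 0.2066, 0.1173]
orientation: [-0.001, 0.715, 0.699, 0.0]
wrist_force: [-0.6, 1.3, -2.5]
finger_gap: 0.0341
```

Call:
servo_tool(deltas=[{"dx":0,"dy":0,"dz":-2,"rx":0,"ry":0,"rz":0,"fingers":1},{"dx":0,"dy":0,"dz":0,"rx":0,"ry":0,"rz":0,"fingers":1}])

```text
clock: 15.45
tcp_pos: [0.6163, 0.2066, 0.1155]
orientation: [-0.001, 0.715, 0.699, 0.001]
wrist_force: [0.0, -0.4, -2.0]
finger_gap: 0.0342
```

Call:
servo_tool(deltas=[{"dx":0,"dy":0,"dz":-2,"rx":0,"ry":0,"rz":0,"fingers":1},{"dx":0,"dy":0,"dz":0,"rx":0,"ry":0,"rz":0,"fingers":1}])

```text
clock: 15.65
tcp_pos: [0.6162, 0.2065, 0.1131]
orientation: [-0.001, 0.715, 0.699, 0.0]
wrist_force: [-0.8, -0.8, -2.5]
finger_gap: 0.0342
```

Call:
servo_tool(deltas=[{"dx":0,"dy":0,"dz":-2,"rx":0,"ry":0,"rz":0,"fingers":1},{"dx":0,"dy":0,"dz":0,"rx":0,"ry":0,"rz":0,"fingers":1}])

```text
clock: 15.85
tcp_pos: [0.6165, 0.2065, 0.1115]
orientation: [-0.001, 0.715, 0.699, 0.001]
wrist_force: [-0.6, -0.2, 0.4]
finger_gap: 0.0345
```

Call:
servo_tool(deltas=[{"dx":0,"dy":0,"dz":-1,"rx":0,"ry":0,"rz":0,"fingers":1},{"dx":0,"dy":0,"dz":0,"rx":0,"ry":0,"rz":0,"fingers":1}])

```text
clock: 16.05
tcp_pos: [0.6165, 0.2065, 0.1115]
orientation: [-0.001, 0.715, 0.699, 0.001]
wrist_force: [-2.2, -0.9, 6.1]
finger_gap: 0.0343
```

Call:
servo_tool(deltas=[{"dx":3,"dy":0,"dz":0,"rx":0,"ry":0,"rz":0,"fingers":1},{"dx":3,"dy":0,"dz":0,"rx":0,"ry":0,"rz":0,"fingers":1},{"dx":2,"dy":0,"dz":0,"rx":0,"ry":0,"rz":0,"fingers":1},{"dx":0,"dy":0,"dz":0,"rx":0,"ry":0,"rz":0,"fingers":1}])

```text
clock: 16.45
tcp_pos: [0.6237, 0.2068, 0.1115]
orientation: [-0.002, 0.715, 0.699, 0.0]
wrist_force: [-4.9, 0.2, 7.8]
finger_gap: 0.0342
```

Call:
servo_tool(deltas=[{"dx":2,"dy":0,"dz":0,"rx":0,"ry":0,"rz":0,"fingers":1},{"dx":0,"dy":0,"dz":0,"rx":0,"ry":0,"rz":0,"fingers":1}])

```text
clock: 16.65
tcp_pos: [0.6256, 0.2069, 0.1114]
orientation: [-0.002, 0.715, 0.699, 0.0]
wrist_force: [-6.0, 0.4, 8.1]
finger_gap: 0.034
```

Call:
servo_tool(deltas=[{"dx":1.5,"dy":0,"dz":0,"rx":0,"ry":0,"rz":0,"fingers":1},{"dx":0,"dy":0,"dz":0,"rx":0,"ry":0,"rz":0,"fingers":1}])

```text
clock: 16.85
tcp_pos: [0.627, 0.2069, 0.1114]
orientation: [-0.002, 0.715, 0.699, 0.0]
wrist_force: [-5.6, 0.6, 8.2]
finger_gap: 0.0342
```

Sliding friction is about 6 N; the fence has not been reached yet.

Call:
servo_tool(deltas=[{"dx":1.5,"dy":0,"dz":0,"rx":0,"ry":0,"rz":0,"fingers":1},{"dx":0,"dy":0,"dz":0,"rx":0,"ry":0,"rz":0,"fingers":1}])

```text
clock: 17.05
tcp_pos: [0.6284, 0.2069, 0.1114]
orientation: [-0.002, 0.715, 0.699, 0.0]
wrist_force: [-6.4, 0.4, 9.2]
finger_gap: 0.0342
```

Call:
servo_tool(deltas=[{"dx":1,"dy":0,"dz":0,"rx":0,"ry":0,"rz":0,"fingers":1},{"dx":0,"dy":0,"dz":0,"rx":0,"ry":0,"rz":0,"fingers":1}])

```text
clock: 17.25
tcp_pos: [0.6286, 0.2069, 0.1115]
orientation: [-0.002, 0.715, 0.699, -0.0]
wrist_force: [-9.2, -0.1, 10.4]
finger_gap: 0.0341
```

Call:
servo_tool(deltas=[{"dx":2,"dy":0,"dz":0,"rx":0,"ry":0,"rz":0,"fingers":1},{"dx":0,"dy":0,"dz":0,"rx":0,"ry":0,"rz":0,"fingers":1}])

```text
clock: 17.45
tcp_pos: [0.629, 0.2068, 0.1115]
orientation: [-0.003, 0.715, 0.7, -0.002]
wrist_force: [-11.6, -0.2, 13.9]
finger_gap: 0.0343
```

Call:
servo_tool(deltas=[{"dx":0,"dy":0,"dz":0,"rx":0,"ry":0,"rz":0,"fingers":0.1},{"dx":0,"dy":0,"dz":0,"rx":0,"ry":0,"rz":0,"fingers":-0.1},{"dx":0,"dy":0,"dz":0,"rx":0,"ry":0,"rz":0,"fingers":-0.4},{"dx":0,"dy":0,"dz":10,"rx":0,"ry":0,"rz":0,"fingers":-0.4},{"dx":0,"dy":0,"dz":25,"rx":0,"ry":0,"rz":0,"fingers":-0.4},{"dx":0,"dy":0,"dz":40,"rx":0,"ry":0,"rz":0,"fingers":-0.4},{"dx":-10,"dy":0,"dz":40,"rx":0,"ry":0,"rz":0,"fingers":-0.4},{"dx":-20,"dy":0,"dz":20,"rx":0,"ry":0,"rz":0,"fingers":-0.4}])

```text
clock: 18.25
tcp_pos: [0.6048, 0.2066, 0.2498]
orientation: [0.001, 0.715, 0.699, 0.003]
wrist_force: [-0.0, 0.7, 0.7]
finger_gap: 0.0597
```

Call:
servo_tool(deltas=[{"dx":-25,"dy":-10,"dz":30,"rx":0,"ry":0,"rz":0,"fingers":-0.4},{"dx":-25,"dy":-20,"dz":20,"rx":0,"ry":0,"rz":0,"fingers":-0.4},{"dx":-20,"dy":-10,"dz":0,"rx":0,"ry":0,"rz":0,"fingers":-0.4},{"dx":0,"dy":0,"dz":0,"rx":0,"ry":0,"rz":0,"fingers":-0.4},{"dx":0,"dy":0,"dz":0,"rx":0,"ry":0,"rz":0,"fingers":-0.4}])

```text
clock: 18.75
tcp_pos: [0.5329, 0.1665, 0.296]
orientation: [-0.001, 0.715, 0.699, 0.001]
wrist_force: [0.4, -0.2, 0.4]
finger_gap: 0.0601
```

Run:
```python
from h import *
s=env.get_state(); m,b=np.load('fit.npy'); print(s['clock'],s['tcp_pos'],s['orientation'],s['wrist_force'],s['finger_gap'])
c=wshot('w7'); im=cv2.imread('pics/w7.png')
q=wproj(c,W(b,np.array([(60,120,36),(60,-120,36),(60,70,50),(60,-50,50),(60,70,18)])/1e3)); print(q.round().tolist())
wl=cut_out('leg','wrist')
for d in wl: print(d['confidence'],d['extent'])
cv2.imwrite('pics/m7.png',cv2.resize(im,None,fx=1.4,fy=1.4,interpolation=cv2.INTER_CUBIC))
```

```text
18.75 [0.53288295 0.16648196 0.29599238] [-5.37280240e-04  7.15239392e-01  6.98878253e-01  1.22909419e-03] [ 0.42009335 -0.15984461  0.37382702] 0.06006823191594058
[[395.0, 43.0], [382.0, 258.0], [399.0, 89.0], [393.0, 205.0], [390.0, 90.0]]
0.9 [331.9, 86.9, 395.8, 220.7]
0.84 [100.8, 85.3, 198.5, 208.8]
```

View pics/m7.png

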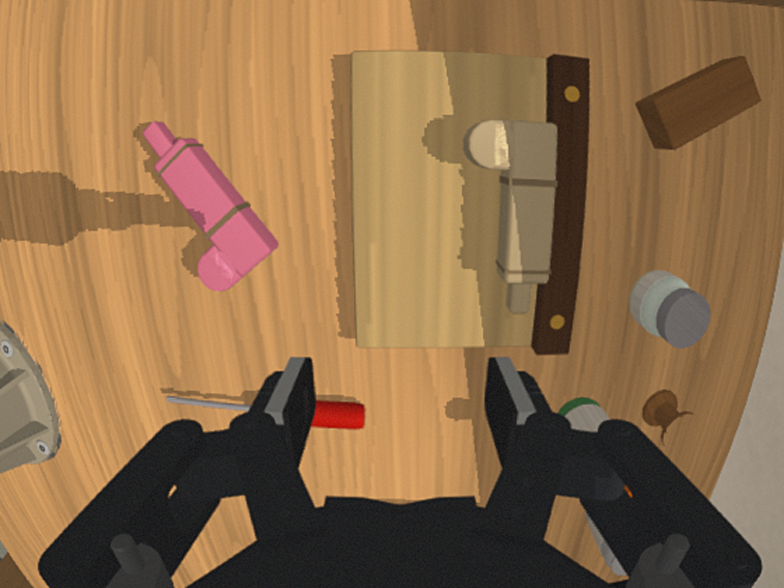

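Call:
servo_tool(deltas=[{"dx":0,"dy":-30,"dz":10,"rx":0,"ry":0,"rz":0.1,"fingers":-0.2},{"dx":0,"dy":-35,"dz":10,"rx":0,"ry":0,"rz":0.13,"fingers":-0.2},{"dx":0,"dy":-35,"dz":10,"rx":0,"ry":0,"rz":0.13,"fingers":-0.2},{"dx":5,"dy":-35,"dz":5,"rx":0,"ry":0,"rz":0.13,"fingers":-0.2},{"dx":5,"dy":-35,"dz":0,"rx":0,"ry":0,"rz":0.13,"fingers":-0.2},{"dx":5,"dy":-35,"dz":0,"rx":0,"ry":0,"rz":0.13,"fingers":-0.2},{"dx":5,"dy":-35,"dz":0,"rx":0,"ry":0,"rz":0.13,"fingers":-0.2},{"dx":10,"dy":-35,"dz":0,"rx":0,"ry":0,"rz":0.13,"fingers":-0.2}])

```text
clock: 19.65
tcp_pos: [0.5631, -0.1099, 0.3294]
orientation: [-0.002, 0.285, 0.959, -0.0]
wrist_force: [-0.6, 0.7, -0.7]
finger_gap: 0.051
```

Call:
servo_tool(deltas=[{"dx":10,"dy":-35,"dz":0,"rx":0,"ry":0,"rz":0.13,"fingers":-0.2},{"dx":10,"dy":-35,"dz":0,"rx":0,"ry":0,"rz":0.13,"fingers":-0.2},{"dx":10,"dy":-35,"dz":0,"rx":0,"ry":0,"rz":0.13,"fingers":-0.2},{"dx":10,"dy":-35,"dz":0,"rx":0,"ry":0,"rz":0.13,"fingers":-0.2},{"dx":10,"dy":-35,"dz":0,"rx":0,"ry":0,"rz":0.13,"fingers":-0.2},{"dx":10,"dy":-35,"dz":0,"rx":0,"ry":0,"rz":0.04,"fingers":-0.2},{"dx":9,"dy":-27,"dz":0,"rx":0,"ry":0,"rz":0,"fingers":-0.2},{"dx":0,"dy":0,"dz":0,"rx":0,"ry":0,"rz":0,"fingers":-0.2}])

```text
clock: 20.45
tcp_pos: [0.6324, -0.3496, 0.3264]
orientation: [-0.002, -0.052, 0.999, -0.0]
wrist_force: [0.4, 0.1, -0.5]
finger_gap: 0.0511
```

Call:
servo_tool(deltas=[{"dx":0,"dy":0,"dz":0,"rx":0,"ry":0,"rz":0,"fingers":-0.2},{"dx":0,"dy":0,"dz":0,"rx":0,"ry":0,"rz":0,"fingers":-0.2}])

```text
clock: 20.65
tcp_pos: [0.6317, -0.3446, 0.3294]
orientation: [-0.001, -0.054, 0.999, -0.0]
wrist_force: [0.1, -0.7, -0.2]
finger_gap: 0.0515
```

Call:
servo_tool(deltas=[{"dx":0,"dy":-14,"dz":0,"rx":0,"ry":0,"rz":0,"fingers":-0.2},{"dx":0,"dy":-13,"dz":0,"rx":0,"ry":0,"rz":0,"fingers":-0.2},{"dx":0,"dy":0,"dz":0,"rx":0,"ry":0,"rz":0,"fingers":-0.2},{"dx":0,"dy":0,"dz":-30,"rx":0,"ry":0,"rz":0,"fingers":-0.2},{"dx":0,"dy":0,"dz":-30,"rx":0,"ry":0,"rz":0,"fingers":-0.2},{"dx":0,"dy":0,"dz":-25,"rx":0,"ry":0,"rz":0,"fingers":-0.2},{"dx":0,"dy":0,"dz":-20,"rx":0,"ry":0,"rz":0,"fingers":-0.2},{"dx":0,"dy":0,"dz":0,"rx":0,"ry":0,"rz":0,"fingers":-0.2}], newtons=40)

```text
clock: 21.45
tcp_pos: [0.6302, -0.3698, 0.2219]
orientation: [-0.003, -0.054, 0.999, 0.002]
wrist_force: [-0.4, 0.3, 0.2]
finger_gap: 0.0517
```

Call:
servo_tool(deltas=[{"dx":0,"dy":0,"dz":0,"rx":0,"ry":0,"rz":0,"fingers":0.1},{"dx":0,"dy":0,"dz":0,"rx":0,"ry":0,"rz":0,"fingers":0.5},{"dx":0,"dy":0,"dz":0,"rx":0,"ry":0,"rz":0,"fingers":1},{"dx":0,"dy":0,"dz":0,"rx":0,"ry":0,"rz":0,"fingers":1}])

```text
clock: 21.85
tcp_pos: [0.6319, -0.372, 0.2273]
orientation: [0.0, -0.053, 0.999, -0.001]
wrist_force: [-0.8, 4.5, 5.5]
finger_gap: 0.0278
```

Call:
servo_tool(deltas=[{"dx":-10.5,"dy":-1.2,"dz":-0.6,"rx":0,"ry":0,"rz":0,"fingers":1},{"dx":-11.8,"dy":-1.2,"dz":-1.8,"rx":0,"ry":0,"rz":0,"fingers":1},{"dx":-11.6,"dy":-1.2,"dz":-3,"rx":0,"ry":0,"rz":0,"fingers":1},{"dx":-11.2,"dy":-1.2,"dz":-4.1,"rx":0,"ry":0,"rz":0,"fingers":1},{"dx":-10.8,"dy":-1.2,"dz":-5.2,"rx":0,"ry":0,"rz":0,"fingers":1},{"dx":-10.2,"dy":-1.1,"dz":-6.3,"rx":0,"ry":0,"rz":0,"fingers":1},{"dx":-9.5,"dy":-1,"dz":-7.2,"rx":0,"ry":0,"rz":0,"fingers":1},{"dx":0,"dy":0,"dz":0,"rx":0,"ry":0,"rz":0,"fingers":1}])

```text
clock: 22.65
tcp_pos: [0.5547, -0.3795, 0.1986]
orientation: [-0.001, -0.053, 0.999, 0.0]
wrist_force: [-4.8, 6.1, 6.9]
finger_gap: 0.0275
```

Call:
servo_tool(deltas=[{"dx":-1,"dy":0,"dz":-1,"rx":0,"ry":0,"rz":0,"fingers":1},{"dx":0,"dy":0,"dz":0,"rx":0,"ry":0,"rz":0,"fingers":1}])

```text
clock: 22.85
tcp_pos: [0.5545, -0.3795, 0.1984]
orientation: [-0.0, -0.053, 0.999, -0.0]
wrist_force: [-4.7, 7.4, 10.3]
finger_gap: 0.0279
```

Call:
servo_tool(deltas=[{"dx":-2,"dy":0,"dz":-2,"rx":0,"ry":0,"rz":0,"fingers":1},{"dx":0,"dy":0,"dz":0,"rx":0,"ry":0,"rz":0,"fingers":1}])

```text
clock: 23.05
tcp_pos: [0.5528, -0.3797, 0.197]
orientation: [0.0, -0.053, 0.999, -0.0]
wrist_force: [-3.8, 8.0, 11.9]
finger_gap: 0.0273
```

Call:
servo_tool(deltas=[{"dx":0,"dy":0,"dz":0,"rx":0,"ry":0,"rz":0,"fingers":0.1},{"dx":0,"dy":0,"dz":0,"rx":0,"ry":0,"rz":0,"fingers":-0.2},{"dx":0,"dy":0,"dz":0,"rx":0,"ry":0,"rz":0,"fingers":-0.2},{"dx":0,"dy":0,"dz":15,"rx":0,"ry":0,"rz":0,"fingers":-0.2},{"dx":0,"dy":0,"dz":25,"rx":0,"ry":0,"rz":0,"fingers":-0.2},{"dx":0,"dy":0,"dz":40,"rx":0,"ry":0,"rz":0,"fingers":-0.2},{"dx":-20,"dy":20,"dz":40,"rx":0,"ry":0,"rz":0,"fingers":-0.2},{"dx":-40,"dy":40,"dz":10,"rx":0,"ry":0,"rz":0,"fingers":-0.2}])

```text
clock: 23.85
tcp_pos: [0.5001, -0.3285, 0.3266]
orientation: [0.002, -0.053, 0.999, -0.004]
wrist_force: [1.2, 0.1, 1.5]
finger_gap: 0.0513
```

Call:
servo_tool(deltas=[{"dx":-40,"dy":40,"dz":10,"rx":0,"ry":0,"rz":0,"fingers":-0.2},{"dx":-40,"dy":40,"dz":0,"rx":0,"ry":0,"rz":0,"fingers":-0.2},{"dx":0,"dy":20,"dz":0,"rx":0,"ry":0,"rz":0,"fingers":-0.2},{"dx":0,"dy":0,"dz":0,"rx":0,"ry":0,"rz":0,"fingers":-0.2},{"dx":0,"dy":0,"dz":0,"rx":0,"ry":0,"rz":0,"fingers":-0.2}])

```text
clock: 24.35
tcp_pos: [0.4282, -0.236, 0.3317]
orientation: [-0.0, -0.054, 0.999, -0.001]
wrist_force: [0.3, -1.4, 0.9]
finger_gap: 0.0517
```

Run:
```python
from h import *
s=env.get_state(); m,b=np.load('fit.npy'); print(s['clock'],s['tcp_pos'],s['wrist_force'])
t=read_camera('top');a=read_camera('scene')
for n,c in(('scene',a),('top',t)):
  for d in cut_out('lever_knob',n)[:2]: print(n,round(d['confidence'],2),d['extent'])
T=cam('top')
print('leg predicted top-face px',proj(T,W(b,np.array([(60,66,50),(60,-54,50),(60,66,18),(60,-54,18)])/1e3)).round(1).tolist())
A=cv2.resize(t['img'][165:265,120:250,::-1],(520,400),interpolation=cv2.INTER_CUBIC)
B=cv2.resize(a['img'][255:360,130:204,::-1],(282,400),interpolation=cv2.INTER_CUBIC)
C=cv2.resize(cam and np.load('scene.npz')['img'][255:360,130:204,::-1],(141,200))
M=np.hstack([A,B[:,:280]]); 
cv2.imwrite('pics/m8.png',M)
```

```text
24.35 [ 0.42816839 -0.23597036  0.33173904] [ 0.26955366 -1.36026339  0.92359548]
scene 0.94 [140.8, 273.2, 210.4, 346.3]
top 0.85 [410.5, 191.5, 440.5, 237.4]
leg predicted top-face px [[151.7, 188.7], [200.8, 190.3], [155.8, 190.4], [203.4, 192.0]]
```

View pics/m8.png

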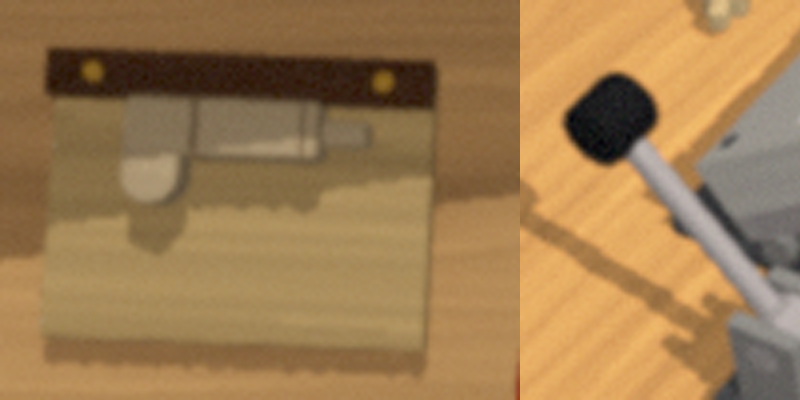

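Run:
```python
from h import *
for n,(y0,y1,x0,x1) in(('scene',(262,312,135,180)),('top',(212,245,418,450))):
  f=lambda i:(lambda m:np.array(np.nonzero(m))[::-1].mean(1))(i[y0:y1,x0:x1].max(2)<45)
  p=f(np.load(n+'.npz')['img']); 
  q=np.mean([f(read_camera(n)['img']) for _ in range(3)],0); print(n,p,q,q-p)
m,b=np.load('fit.npy')
k=lambda th:proj(cam('scene'),W(m,[.03-.12*np.sin(.7-th),-.15,.05+.12*np.cos(.7-th)]))
print('px per 0.1rad',k(.1)-k(0))
# edge of leg vs. fence seen from above: brightness columns
t=np.mean([read_camera('top')['img'].astype(float).mean(2) for _ in range(4)],0)
for x in range(154,200,6): print(x,t[182:200,x].round().astype(int).tolist())
```

```text
scene [19.66468843 23.1958457 ] [18.40603202 23.79344165] [-1.2586564   0.59759595]
top [12.94409938 15.1552795 ] [12.88202339 16.8525216 ] [-0.06207599  1.6972421 ]
px per 0.1rad [[ 4.00571756 -1.50775385]]
154 [30, 34, 32, 34, 32, 38, 63, 89, 104, 108, 110, 109, 110, 109, 110, 110, 109, 111]
160 [33, 29, 30, 30, 32, 36, 56, 86, 103, 107, 108, 109, 110, 109, 110, 109, 110, 111]
166 [32, 30, 32, 34, 32, 33, 48, 78, 99, 105, 106, 105, 107, 106, 106, 105, 106, 105]
172 [35, 34, 28, 30, 33, 36, 46, 76, 100, 106, 109, 110, 110, 110, 111, 110, 111, 110]
178 [34, 33, 35, 32, 34, 34, 42, 72, 99, 108, 110, 112, 109, 108, 111, 111, 111, 110]
184 [32, 30, 34, 34, 33, 31, 38, 63, 88, 104, 108, 109, 109, 110, 110, 111, 110, 116]
190 [35, 32, 35, 35, 35, 35, 37, 52, 80, 101, 108, 110, 111, 111, 110, 110, 112, 119]
196 [32, 36, 35, 35, 32, 34, 38, 46, 68, 87, 96, 98, 97, 99, 100, 102, 104, 117]
```

```bash
python3 -c "
from h import *
print(job.hand_in(), env.get_state()['clock'])"
```

```text
the job is handed in; nothing more can be done
the job is handed in; nothing more can be done
```

The job is handed in after about 25 s of robot time. The hand-in gave no verdict, so what follows rests on my own measurements.

**What I did:**
- I gripped the knob and swung the lever to about 0.69 rad, which raised the leg.
- I gripped the leg, lifted it out along the face normal and turned it level. It stayed in the fingers the whole way.
- I set it down on the stop board, slid it against the fence while still gripped, and released it.
- I swung the lever back down, let go and moved the arm clear.

**Last checks:**
- **Leg:** The fence contact came at TCP x = 0.6286 m, where I had predicted it. In the top view the back edge lies along the fence with no board showing between, and its direction differs from the fence by about 0.007 rad. One earlier wrist picture put the heel end's upper edge about 2 mm from the prediction, which I put down to the rounded edge.
- **Lever:** The knob is back at its starting picture position or about 0.03 rad lower. On the last push down the knob still gave about 2 mm, so I did not feel a hard stop.
- **Other things:** The bystanders I could see in the wrist view after placing were where they started, but I did not measure them again at the end. The robot touches nothing.

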